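# Square the heat-spreader plate in its jig

### The job

Two blue jigs each hold a metal plate lying askew. Square up the bare silver aluminium one: keep its notched corner at the jig's steel pin and push the opposite corner so that the plate turns about the pin until its edge lies along the yellow stop bar. Do not lift the plate off the jig, and leave the black plate as it lies.

Things in the scene. Friction and masses are not known exactly. Their poses are not given: they have to be found in the camera images.
- plate: Silver aluminium plate 90x100x10 mm, 0.24 kg, flat on its jig. Origin: underside, centre of the 14 mm square notch in its +x+y corner, where the jig's pin stands with 2 mm play. Reaches x -83..+7, y -93..+7 mm. Pushing the -x side face near the opposite corner (-83, -93) towards the plate's +x turns it counterclockwise (from above), as needed: it starts 0.4 to 0.7 rad clockwise of square.
- jig: Fixed jig under the silver plate: blue board 6 mm thick, x -128..+28, y -108..+66 mm. Origin: on the axis of its steel pin (10 mm across, top 30 mm above the bench), at bench height. Yellow stop bar 12 mm high on the board, y -93..-38 mm, its -x face at x +9 mm; the plate's +x edge lies along it when square (axes of plate and jig parallel).
- other_jig: Second jig, same build, size and origin, carrying the black plate; left or right of the first.
- black_corner (a point): Corner of the black plate farthest from its pin, on its upper face. The black plate has the shape and size of the silver one and must stay as it lies.
Mind the look-alikes: they are no part of the job. There is more than one size of the plate; the job needs the largest.

How it is judged:
By the outcome, as a careful person would: the job done as asked, in the order asked, and still so for the second after the job is handed in, with the robot touching nothing.
It also fails if it takes over 38 s, if anything falls off the work surface, if the arm or the gripper's body presses on something with over 40 N, if the wrist force passes 120 N, or if a joint passes its speed limit or range.

### The arm

A 7-joint arm with a two-finger parallel gripper is mounted at the origin on a cart in front of the work surface, level with it; the furniture and walls round the work are solid. World frame = base frame: x ahead of the robot, y to its left, z up, the work surface at z = 0. Lengths are in m, angles in rad, forces in N, time in s.
With the tool pointing down it reaches from about 0.4 to 0.85 m from the base axis. Payload 4.5 kg.
Tool frame: the origin (TCP) lies midway between the tips of the shut fingers; the grasp point (between the pads) lies behind it (r.grip_point_offset is the z of the grasp point in the tool frame, in m); z points along the fingers, y is the line along which they close (so a half turn about z gives the same grasp; the last joint's range is limited). The gripper opens to 88 mm and grips with 3 to 60 N. Pads are 18 mm wide; open, the fingers measure 123 mm over their backs; the gripper's body (75 mm by 187 mm) begins 45 mm behind the grasp point.
Start: joints at [-1.097, 0.689, -0.195, 1.565, 0.157, 0.902, -0.215], TCP at [0.266, 0.566, 0.239] pointing down, gripper open.
Joint ranges: [-3.01, 3.01], [-0.46, 2.08], [-1.47, 1.51], [0.13, 2.56], [-1, 4.14], [0.04, 2.09], [-2.66, 2.66]. Speed limits (rad/s): [2.57, 2.57, 3.14, 3.14, 3.14, 3.14, 3.14].

### API

Orientations are given as a unit quaternion [x, y, z, w].
In Python, from plant import r, optics, workorder gives the robot as it stands.
- The arm moves only by the shell command python3 -m creep 'ROWS' [FORCE]. ROWS is JSON, a list of rows, each an object of numbers: "grip": the gripper command: -1 is shut, 1 is fully open, values between are in proportion; "tx", "ty", "tz": the shift along the tool's x, y, z in cm; "spin": the turn about the tool's z in degrees. In form: [{"grip": .., "tx": .., "ty": .., "tz": .., "spin": ..}, ...]. A call has 1 to 8 rows; each row shifts and turns the commanded pose from where the row before left it, along the tool's axes as they then stand; what a row does not reach is not made up. A row lasts 1/12 s, in which the tool goes at most 41.7 mm and 7.16 degrees, less where a joint would pass 70% of its speed; a pose out of reach is approached as far as the arm can. A call with a gripper value outside its range is refused whole. The fingers move at their own pace and stop on an object; FORCE is the grip in N (left out, the last holds). Time passes only in rows, so rows that do not move let the fingers close. It gives the time, the measured TCP pose, the force, the opening and the grip force at its end, in the units of the state.
- r.get_state(): the state, without advancing time (a new reading comes with each control period).
- optics.snapshot(name): name is "scene" or "top" or "wrist"; returns (picture, depth): 480x640x3 uint8, red, green, blue; 480x640 float32, m along the optical axis (not along the pixel's ray), 0 where there is no reading.
- optics.get_calibration(name): a dict with "fx", "fy", "cx", "cy" (pixels), "extrinsics" (4x4, takes a point from world to camera coordinates). Camera axes: x right, y down, z forward; pixel columns grow to the right and rows downward; lengths in m; the calibration is good to about 2 mm. A picture is of the moment at which its call begins: read the wrist's pose just before it. get_calibration takes no time and is no camera call; for the wrist camera it gives the pose at the moment of the call.
- workorder.finish_job(): hands the job in; it is judged then, once.
The state is a dict: "clock": time; "q": joint angles; "qd": joint speeds; "joint_torque": joint torques, N m; "tool_pos": TCP position; "eef_rot": TCP orientation; "contact_force": force on the tool from outside, world axes, zero at the start; "moment": the same for the moment, N m; "opening": opening from 0.0 (shut) to 1.0 (fully open); "finger_force": force on a finger pad.
Only numpy, scipy, OpenCV 4.12 (cv2) and the standard library are available. Lean on these libraries where they do the work, as an engineer would, in place of code of your own. Each camera call takes 0.05 s, during which the arm holds its last target. There are 200 camera calls.

## Working session

There is one attempt and no reset: what is moved stays moved. The work goes in short steps, Python scripts to look and compute and a shell command to move; the robot and the scene stay as the last step left them, time stands still between calls to the robot, and variables do not carry over. Pictures are saved under pics/ and viewed, at most 10 in all, crops included, and the job is handed in when it is done.

```bash
mkdir -p pics; ls; python3 - <<'E'
from plant import r,optics
import cv2,numpy as np
print(r.get_state()); print(r.grip_point_offset)
for n in("top","scene"):
    p,d=optics.snapshot(n); np.savez(n,p=p,d=d); cv2.imwrite(f"pics/{n}0.png",p[:,:,::-1]); 
    c=optics.get_calibration(n);print(n,c)
E
```

```text
pics
{'clock': 0.0, 'q': array([-1.09721703,  0.6899642 , -0.19449672,  1.56630969,  0.15726451,
        0.90248194, -0.21510649]), 'qd': array([-1.38630137e-03, -7.77624106e-04, -1.60086193e-05,  6.78351381e-04,
       -1.96593173e-03,  2.95407046e-03,  5.66997011e-04]), 'joint_torque': array([ 3.47342220e-04, -5.27560937e+01, -1.26675412e+00, -1.53421265e+01,
       -5.26391377e-02,  6.67342290e-03,  1.75157588e-04]), 'tool_pos': array([0.26587141, 0.56495557, 0.23793107]), 'eef_rot': array([ 2.18103129e-01,  9.75925323e-01, -8.77607210e-04, -1.39361250e-04]), 'contact_force': array([-0.4218552 ,  0.62618233, -0.31090395]), 'moment': array([ 0.01491415, -0.02189866, -0.00675735]), 'finger_force': 0.0, 'opening': 1.0003239995182116}
-0.0187
top {'fx': 476.62804067996643, 'fy': 476.62804067996643, 'cx': 322.00752611724107, 'cy': 240.1433027089265, 'extrinsics': array([[ 0.01019507, -0.99958519, -0.02693519,  0.00316037],
       [-0.9985775 , -0.00876758, -0.05259381,  0.51110183],
       [ 0.05233583,  0.02743308, -0.99825267,  0.87728729],
       [ 0.        ,  0.        ,  0.        ,  1.        ]])}
scene {'fx': 461.00116487700467, 'fy': 461.00116487700467, 'cx': 322.6740167819075, 'cy': 246.44152431753466, 'extrinsics': array([[-0.88320152, -0.468625  , -0.01859235,  0.4491653 ],
       [-0.34389913,  0.67407115, -0.65372889,  0.21139096],
       [ 0.31888628, -0.57098046, -0.7565004 ,  0.72277628],
       [ 0.        ,  0.        ,  0.        ,  1.        ]])}
```

View pics/top0.png

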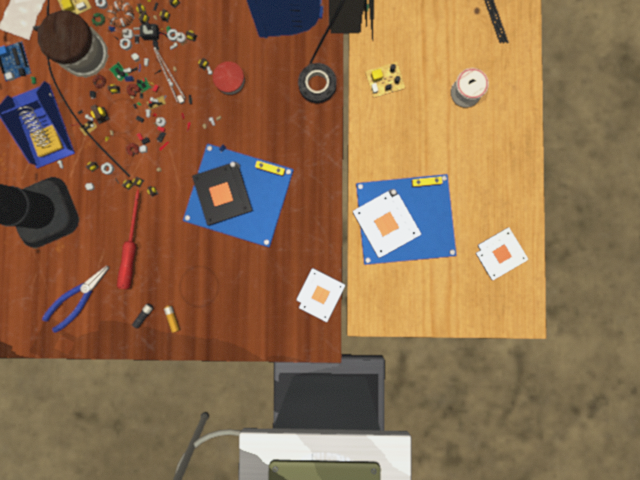

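View pics/scene0.png

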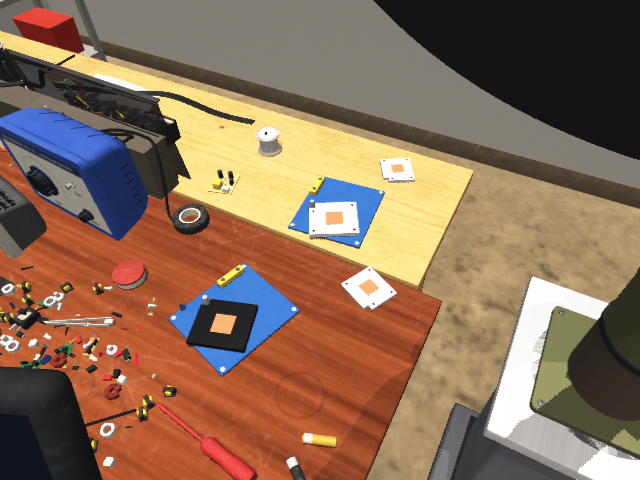

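The jigged silver plate at top (386,224) is my candidate. The look-alikes are the loose small plates at (321,295) and (502,253), and the black plate in the other jig at (222,194). I'll check the choice in a close crop.

```bash
cat >h.py <<'E'
import numpy as np,cv2
from plant import r,optics
def ray(c,uv,z):
    E=c["extrinsics"];R=E[:3,:3];o=-R.T@E[:3,3]
    d=R.T@np.array([(uv[0]-c["cx"])/c["fx"],(uv[1]-c["cy"])/c["fy"],1])
    return o+d*(z-o[2])/d[2]
def proj(c,p):
    q=c["extrinsics"]@np.append(p,1);return np.array([c["fx"]*q[0]/q[2]+c["cx"],c["fy"]*q[1]/q[2]+c["cy"]])
E
python3 - <<'E'
import numpy as np,cv2
p=np.load('top.npz')['p'][165:275,345:465,::-1]
cv2.imwrite('pics/c1.png',cv2.resize(p,None,fx=5,fy=5,interpolation=cv2.INTER_CUBIC))
E
```

```text
(no output)
```

View pics/c1.png

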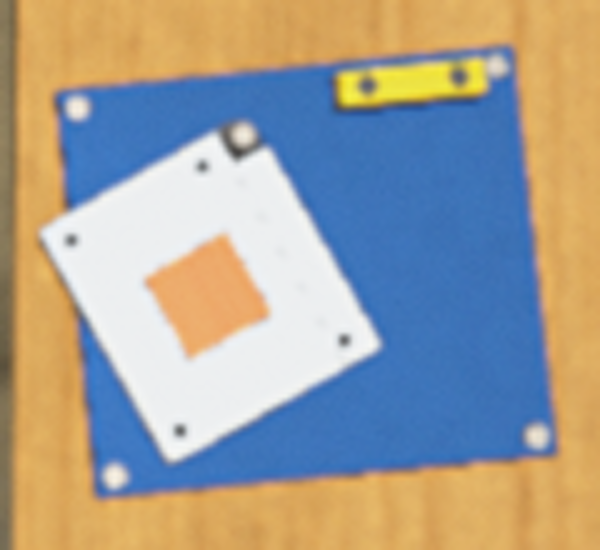

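The crop shows a silver plate with its notch at the pin, crop (240,135), and its far corner at crop (170,463). The yellow bar is at crop (412,83). I'll measure these points next.

```bash
cat >m.py <<'E'
from h import *
def measure(p,c,roi,zp=.016):
    x0,y0,x1,y1=roi
    s=p[y0:y1,x0:x1].astype(int); hsv=cv2.cvtColor(p[y0:y1,x0:x1],cv2.COLOR_RGB2HSV)
    out={}
    for n,m,z in(("plate",(hsv[...,1]<60)&(hsv[...,2]>150),zp),("board",None,.006),("bar",(hsv[...,0]>22)&(hsv[...,0]<35)&(hsv[...,1]>170)&(hsv[...,2]>120),.018)):
        if m is None: m=(hsv[...,0]>95)&(hsv[...,0]<125)&(hsv[...,1]>120)
        m=m.astype(np.uint8)
        if n=="plate": m=cv2.morphologyEx(m,cv2.MORPH_CLOSE,np.ones((3,3)))
        cs,_=cv2.findContours(m,0,2); k=max(cs,key=cv2.contourArea)[:,0]+[x0,y0]
        w=np.array([ray(c,q,z)[:2] for q in k]).astype(np.float32)
        rc=cv2.minAreaRect(w*1000); out[n]=rc
        print(n,len(k),np.round(rc[0],1),np.round(rc[1],1),round(rc[2],1),np.round(cv2.boxPoints(rc)).tolist())
    return out
E
python3 - <<'E'
from m import *
p=np.load('top.npz')['p'];c=optics.get_calibration("top")
measure(p,c,(345,165,465,275))
print("pin",ray(c,(345+240/5,165+135/5),.03))
E
```

```text
plate 148 [ 544.4 -109.7] [101.   95.7] 29.6 [[477.0, -93.0], [524.0, -176.0], [612.0, -126.0], [565.0, -43.0]]
board 222 [ 552.8 -148.2] [152.  170.2] 5.9 [[468.0, -71.0], [486.0, -241.0], [637.0, -225.0], [620.0, -56.0]]
bar 33 [ 621.9 -185.5] [10.8 51.1] 6.1 [[614.0, -161.0], [619.0, -211.0], [630.0, -210.0], [625.0, -159.0]]
pin [ 0.59986803 -0.12196933  0.03      ]
```

The pin measures about (0.600,-0.123) and the jig yaw 5.9°. The plate yaw is about -60°, a larger skew than stated, but the geometry, notch and pin agree and the push direction holds. I'll go above the -x face with the gripper shut.

```bash
python3 -m creep '[{"grip":-1,"tx":-2.75,"ty":-2.8,"tz":0,"spin":0},{"grip":-1,"tx":-2.75,"ty":-2.8,"tz":0,"spin":0},{"grip":-1,"tx":-2.75,"ty":-2.8,"tz":0,"spin":0},{"grip":-1,"tx":-2.75,"ty":-2.8,"tz":0,"spin":0},{"grip":-1,"tx":-2.75,"ty":-2.8,"tz":0,"spin":0},{"grip":-1,"tx":-2.75,"ty":-2.8,"tz":0,"spin":0},{"grip":-1,"tx":-2.75,"ty":-2.8,"tz":0,"spin":0},{"grip":-1,"tx":-2.75,"ty":-2.8,"tz":0,"spin":0}]'
python3 -m creep '[{"grip":-1,"tx":-2.75,"ty":-2.8,"tz":0,"spin":0},{"grip":-1,"tx":-2.75,"ty":-2.8,"tz":0,"spin":0},{"grip":-1,"tx":-2.75,"ty":-2.8,"tz":0,"spin":0},{"grip":-1,"tx":-2.75,"ty":-2.8,"tz":0,"spin":0},{"grip":-1,"tx":-2.75,"ty":-2.8,"tz":0,"spin":0},{"grip":-1,"tx":-2.75,"ty":-2.8,"tz":0,"spin":0},{"grip":-1,"tx":-2.75,"ty":-2.8,"tz":0,"spin":0},{"grip":-1,"tx":-2.75,"ty":-2.8,"tz":0,"spin":0}]'
python3 -m creep '[{"grip":-1,"tx":0,"ty":0,"tz":0,"spin":7},{"grip":-1,"tx":0,"ty":0,"tz":0,"spin":7},{"grip":-1,"tx":0,"ty":0,"tz":0,"spin":7},{"grip":-1,"tx":0,"ty":0,"tz":0,"spin":7},{"grip":-1,"tx":0,"ty":0,"tz":0,"spin":7},{"grip":-1,"tx":0,"ty":0,"tz":0,"spin":0},{"grip":-1,"tx":0,"ty":0,"tz":0,"spin":0}]'
python3 - <<'E'
from m import *
s=r.get_state();print(s["q"])
c=optics.get_calibration("wrist");p,d=optics.snapshot("wrist");cv2.imwrite("pics/w1.png",p[...,::-1]);np.savez("w1",p=p,d=d,E=c["extrinsics"])
print(c["fx"],c["cx"],c["cy"],"pin px",proj(c,[.6,-.123,.03]))
E
```

```text
clock: 0.77
tool_pos: [0.3699, 0.2672, 0.2386]
eef_rot: [0.218, 0.976, -0.0, -0.0]
contact_force: [1.1, -0.1, 0.1]
opening: 0.423
finger_force: 0.0
clock: 1.43
tool_pos: [0.4736, -0.0292, 0.2386]
eef_rot: [0.218, 0.976, 0.0, -0.0]
contact_force: [1.2, 0.2, -0.3]
opening: 0.007
finger_force: 0.0
clock: 2.02
tool_pos: [0.4733, -0.027, 0.2385]
eef_rot: [0.5, 0.866, -0.0, -0.0]
contact_force: [-0.5, -0.0, 0.8]
opening: 0.004
finger_force: 0.0
[ 0.02031056  0.49571048 -0.09177387  2.00966633  0.0735232   0.63977181
  0.40428248]
341.57827229555966 323.43356100626823 243.50929281510525 pin px [375.2208699  332.99594615]
```

View pics/w1.png

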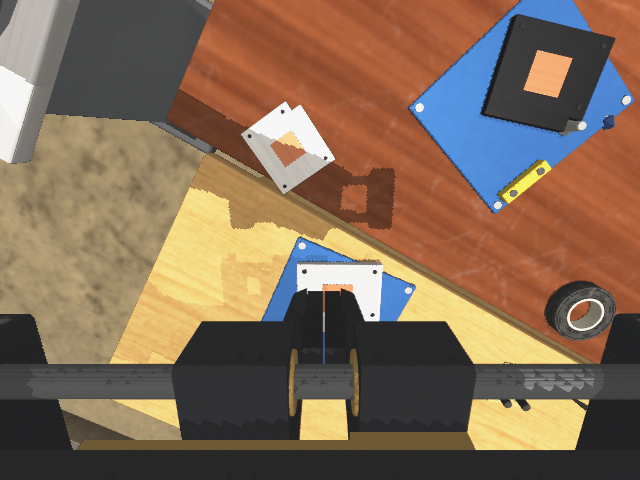

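The wrist view shows the plate's -x edge along row 263, columns 297–382, square to the tool, with board screws at (301,244) and (409,290). I'll check these positions and the screw heights.

```bash
python3 - <<'E'
from m import *
c=optics.get_calibration("wrist");f=np.load("w1.npz");d=f["d"]
P=np.array([.6003,-.1235]);a=np.radians(-60.2);px=np.array([np.cos(a),np.sin(a)]);py=np.array([-px[1],px[0]])
for uv,z in(((297,263),.016),((382,263),.016),((301,244),.008)):
    w=ray(c,uv,z);print(uv,w.round(4),"plate mm",((w[:2]-P)@np.c_[px,py]*1000).round(1),proj(c,w).round())
E_=c["extrinsics"];R=E_[:3,:3]
def pt(u,v):
    z=d[v,u];q=np.array([(u-c["cx"])/c["fx"]*z,(v-c["cy"])/c["fy"]*z,z]);return R.T@(q-E_[:3,3])
for uv in((301,244),(298,252),(305,255),(340,268),(310,280)):print(uv,pt(*uv).round(4))
t=r.get_state()["tool_pos"][:2];g=P+px*(-.103)+py*(-.058);e=g-t
print("go",g,"tx",-(e@px)*100,"ty",e@py*100)
E
```

```text
(297, 263) [ 0.4784 -0.0966  0.016 ] plate mm [-83.9 -92.4] [297. 263.]
(382, 263) [ 0.5634 -0.0475  0.016 ] plate mm [-84.3   5.7] [382. 263.]
(301, 244) [ 0.4721 -0.0766  0.008 ] plate mm [-104.4  -87.9] [301. 244.]
(301, 244) [ 0.4723 -0.0771  0.0063]
(298, 252) [ 0.4739 -0.0873  0.0069]
(305, 255) [ 0.483  -0.0869  0.0056]
(340, 268) [ 0.5246 -0.0771  0.0161]
(310, 280) [ 0.502  -0.108   0.0153]
go [ 0.49878129 -0.06294465] tx -4.382619372278527 ty 0.4227230249144825
```

```bash
python3 -m creep '[{"grip":-1,"tx":-2.2,"ty":0.2,"tz":0,"spin":0},{"grip":-1,"tx":-2.0,"ty":0.2,"tz":0,"spin":0},{"grip":-1,"tx":0,"ty":0,"tz":4,"spin":0},{"grip":-1,"tx":0,"ty":0,"tz":4,"spin":0},{"grip":-1,"tx":0,"ty":0,"tz":4,"spin":0},{"grip":-1,"tx":0,"ty":0,"tz":4,"spin":0},{"grip":-1,"tx":0,"ty":0,"tz":3,"spin":0},{"grip":-1,"tx":0,"ty":0,"tz":0,"spin":0}]'
python3 -m creep '[{"grip":-1,"tx":0,"ty":0,"tz":2,"spin":0},{"grip":-1,"tx":0,"ty":0,"tz":1,"spin":0},{"grip":-1,"tx":0,"ty":0,"tz":0.9,"spin":0},{"grip":-1,"tx":0,"ty":0,"tz":0,"spin":0},{"grip":-1,"tx":0,"ty":0,"tz":0,"spin":0}]'
```

```text
clock: 2.73
tool_pos: [0.4944, -0.0609, 0.0437]
eef_rot: [0.5, 0.866, -0.002, -0.005]
contact_force: [-0.0, 0.1, -0.0]
opening: 0.007
finger_force: 0.0
clock: 3.15
tool_pos: [0.4982, -0.0616, 0.0105]
eef_rot: [0.501, 0.865, 0.0, 0.0]
contact_force: [-0.8, -0.6, -0.1]
opening: 0.007
finger_force: 0.0
```

```bash
python3 -m creep '[{"grip":-1,"tx":-0.5,"ty":0,"tz":0,"spin":0},{"grip":-1,"tx":-0.4,"ty":0,"tz":0,"spin":0},{"grip":-1,"tx":0,"ty":0,"tz":0,"spin":0}]'
python3 -m creep '[{"grip":-1,"tx":-0.32,"ty":-0.48,"tz":0,"spin":-3},{"grip":-1,"tx":-0.32,"ty":-0.48,"tz":0,"spin":-3},{"grip":-1,"tx":-0.32,"ty":-0.48,"tz":0,"spin":-3},{"grip":-1,"tx":-0.32,"ty":-0.48,"tz":0,"spin":-3},{"grip":-1,"tx":-0.32,"ty":-0.48,"tz":0,"spin":-3},{"grip":-1,"tx":-0.32,"ty":-0.48,"tz":0,"spin":-3},{"grip":-1,"tx":0,"ty":0,"tz":0,"spin":0}]'
python3 - <<'E'
from m import *
p,d=optics.snapshot("top");cv2.imwrite("pics/t2.png",cv2.resize(p[165:275,345:465,::-1],None,fx=5,fy=5,interpolation=cv2.INTER_CUBIC))
E
```

```text
clock: 3.4
tool_pos: [0.5036, -0.0707, 0.0106]
eef_rot: [0.502, 0.865, 0.0, 0.001]
contact_force: [0.0, 0.2, -0.6]
opening: 0.005
finger_force: 0.0
clock: 3.98
tool_pos: [0.4902, -0.1029, 0.0101]
eef_rot: [0.36, 0.933, -0.0, -0.0]
contact_force: [-0.8, -0.0, 0.2]
opening: 0.001
finger_force: 0.6
```

View pics/t2.png

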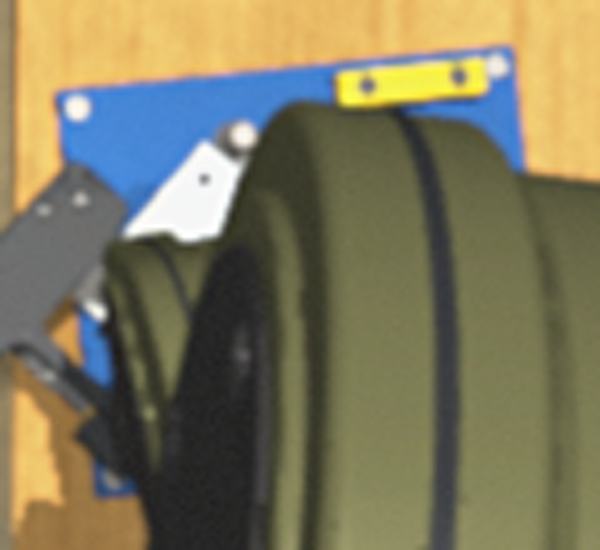

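The pin at crop (240,135) is still in the notch and the plate is turning with the finger, so I'll continue the arc.

```bash
python3 -m creep '[{"grip":-1,"tx":-0.32,"ty":-0.48,"tz":0,"spin":-3},{"grip":-1,"tx":-0.32,"ty":-0.48,"tz":0,"spin":-3},{"grip":-1,"tx":-0.32,"ty":-0.48,"tz":0,"spin":-3},{"grip":-1,"tx":-0.32,"ty":-0.48,"tz":0,"spin":-3},{"grip":-1,"tx":-0.32,"ty":-0.48,"tz":0,"spin":-3},{"grip":-1,"tx":-0.32,"ty":-0.48,"tz":0,"spin":-3},{"grip":-1,"tx":0,"ty":0,"tz":0,"spin":0}]'
python3 - <<'E'
from m import *
s=r.get_state();P=np.array([.6003,-.1235]);n=s["eef_rot"];a=2*np.arctan2(n[1],n[0])-np.pi
px=np.array([np.cos(a),np.sin(a)]);py=np.array([-px[1],px[0]]);e=(s["tool_pos"][:2]-P)*1000;print(np.degrees(a),e@px,e@py)
p,d=optics.snapshot("scene");cv2.imwrite("pics/s2.png",cv2.resize(p[150:270,270:410,::-1],None,fx=5,fy=5,interpolation=cv2.INTER_CUBIC))
E
```

```text
clock: 4.62
tool_pos: [0.4902, -0.1374, 0.0099]
eef_rot: [0.21, 0.978, -0.0, -0.0]
contact_force: [-0.8, 0.3, 0.2]
opening: 0.007
finger_force: 0.5
-24.27853987956941 -94.62678463272458 -57.95641077074454
```

View pics/s2.png

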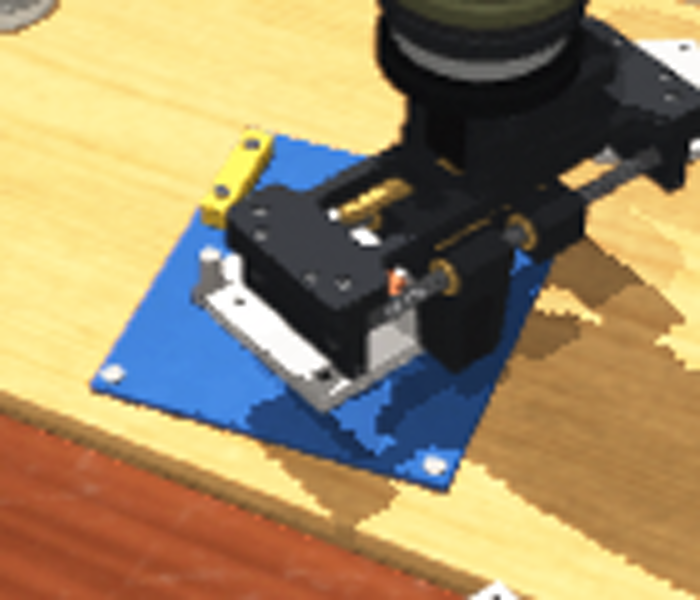

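The scene crop shows the notch still at the pin, crop (210,260), with about 30° left to turn.

```bash
python3 -m creep '[{"grip":-1,"tx":-0.32,"ty":-0.48,"tz":0,"spin":-3},{"grip":-1,"tx":-0.32,"ty":-0.48,"tz":0,"spin":-3},{"grip":-1,"tx":-0.32,"ty":-0.48,"tz":0,"spin":-3},{"grip":-1,"tx":-0.32,"ty":-0.48,"tz":0,"spin":-3},{"grip":-1,"tx":-0.32,"ty":-0.48,"tz":0,"spin":-3},{"grip":-1,"tx":-0.32,"ty":-0.48,"tz":0,"spin":-3},{"grip":-1,"tx":-0.32,"ty":-0.48,"tz":0,"spin":-3},{"grip":-1,"tx":0,"ty":0,"tz":0,"spin":0}]'
python3 -m creep '[{"grip":-1,"tx":-0.32,"ty":-0.48,"tz":0,"spin":-3},{"grip":-1,"tx":-0.32,"ty":-0.48,"tz":0,"spin":-3},{"grip":-1,"tx":-0.32,"ty":-0.48,"tz":0,"spin":-3},{"grip":-1,"tx":0,"ty":0,"tz":0,"spin":0},{"grip":-1,"tx":0,"ty":0,"tz":0,"spin":0}]'
python3 - <<'E'
from m import *
s=r.get_state();P=np.array([.6003,-.1235]);n=s["eef_rot"];a=2*np.arctan2(n[1],n[0])-np.pi
px=np.array([np.cos(a),np.sin(a)]);py=np.array([-px[1],px[0]]);e=(s["tool_pos"][:2]-P)*1000;print(np.degrees(a),e@px,e@py)
E
```

```text
clock: 5.33
tool_pos: [0.5035, -0.1754, 0.0097]
eef_rot: [0.029, 1.0, -0.0, 0.0]
contact_force: [0.0, -0.7, -0.1]
opening: 0.003
finger_force: 0.3
clock: 5.75
tool_pos: [0.5127, -0.189, 0.0096]
eef_rot: [-0.049, 0.999, -0.0, 0.0]
contact_force: [-0.4, -0.2, 0.1]
opening: 0.01
finger_force: 0.4
5.580123542421629 -93.54819374488305 -56.69278899821698
```

Now I'll press gently onto the bar.

```bash
python3 -m creep '[{"grip":-1,"tx":-0.1,"ty":0,"tz":0,"spin":0},{"grip":-1,"tx":-0.1,"ty":0,"tz":0,"spin":0},{"grip":-1,"tx":0,"ty":0,"tz":0,"spin":0}]'
python3 -m creep '[{"grip":-1,"tx":-0.1,"ty":0,"tz":0,"spin":0},{"grip":-1,"tx":-0.1,"ty":0,"tz":0,"spin":0},{"grip":-1,"tx":0,"ty":0,"tz":0,"spin":0}]'
```

```text
clock: 6.0
tool_pos: [0.5129, -0.1889, 0.0096]
eef_rot: [-0.05, 0.999, -0.0, -0.002]
contact_force: [-4.8, -0.8, 2.7]
opening: 0.003
finger_force: 2.6
clock: 6.25
tool_pos: [0.5131, -0.1889, 0.0095]
eef_rot: [-0.05, 0.999, -0.0, -0.004]
contact_force: [-7.9, -1.5, 6.3]
opening: 0.008
finger_force: 4.1
```

The plate has hit a firm stop. I'll press a little more, back off, lift clear and look.

```bash
python3 -m creep '[{"grip":-1,"tx":-0.2,"ty":0,"tz":0,"spin":0},{"grip":-1,"tx":-0.2,"ty":0,"tz":0,"spin":0},{"grip":-1,"tx":0,"ty":0,"tz":0,"spin":0},{"grip":-1,"tx":0,"ty":0,"tz":0,"spin":0}]'
python3 -m creep '[{"grip":-1,"tx":0.8,"ty":0,"tz":0,"spin":0},{"grip":-1,"tx":1,"ty":0,"tz":0,"spin":0},{"grip":-1,"tx":0.5,"ty":0,"tz":0,"spin":0},{"grip":-1,"tx":0,"ty":0,"tz":0,"spin":0},{"grip":-1,"tx":0,"ty":0,"tz":-3,"spin":0},{"grip":-1,"tx":0,"ty":0,"tz":-4,"spin":0},{"grip":-1,"tx":0,"ty":0,"tz":-4,"spin":0},{"grip":-1,"tx":0,"ty":0,"tz":-4,"spin":0}]'
python3 -m creep '[{"grip":-1,"tx":0,"ty":4,"tz":-3,"spin":0},{"grip":-1,"tx":0,"ty":4,"tz":0,"spin":0},{"grip":-1,"tx":0,"ty":4,"tz":0,"spin":0},{"grip":-1,"tx":0,"ty":4,"tz":0,"spin":0},{"grip":-1,"tx":0,"ty":4,"tz":0,"spin":0},{"grip":-1,"tx":0,"ty":4,"tz":0,"spin":0},{"grip":-1,"tx":0,"ty":0,"tz":0,"spin":0},{"grip":-1,"tx":0,"ty":0,"tz":0,"spin":0}]'
python3 - <<'E'
from m import *
c=optics.get_calibration("top")
p,d=optics.snapshot("top");measure(p,c,(345,165,465,275))
a=p.astype(int)-np.load("top.npz")["p"];print("black region diff",np.abs(a[145:245,185:290]).mean())
cv2.imwrite("pics/t3.png",cv2.resize(p[145:275,180:470,::-1],None,fx=2.7,fy=2.7,interpolation=cv2.INTER_CUBIC))
E
```

```text
clock: 6.58
tool_pos: [0.5132, -0.1889, 0.0093]
eef_rot: [-0.05, 0.999, -0.001, -0.007]
contact_force: [-13.7, -0.6, 11.8]
opening: 0.005
finger_force: 7.0
clock: 7.25
tool_pos: [0.4988, -0.1898, 0.1616]
eef_rot: [-0.051, 0.999, 0.001, 0.001]
contact_force: [2.3, -1.0, -0.9]
opening: 0.005
finger_force: 0.0
clock: 7.92
tool_pos: [0.4751, 0.0458, 0.1853]
eef_rot: [-0.054, 0.999, 0.001, 0.001]
contact_force: [0.1, -0.2, -0.1]
opening: 0.004
finger_force: 0.0
plate 56 [ 568.1 -167. ] [ 91.7 101.3] 6.9 [[516.0, -122.0], [529.0, -223.0], [620.0, -212.0], [608.0, -111.0]]
board 136 [ 552.8 -148.2] [151.9 170.3] 5.9 [[468.0, -71.0], [486.0, -241.0], [637.0, -225.0], [620.0, -56.0]]
bar 20 [ 622.1 -180.5] [ 9.  40.9] 6.1 [[615.0, -161.0], [620.0, -201.0], [629.0, -200.0], [624.0, -160.0]]
black region diff 21.37606349206349
```

View pics/t3.png

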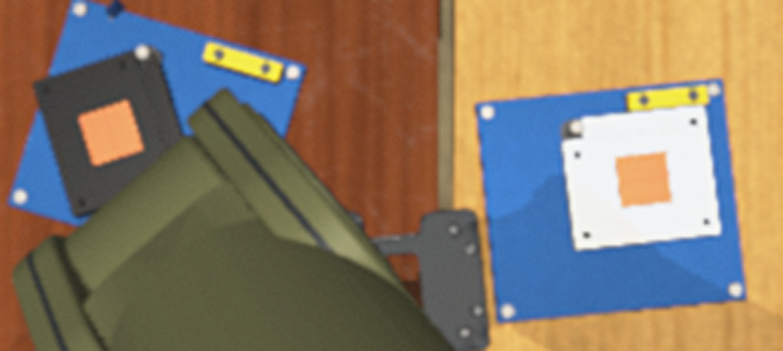

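The plate lies along the bar with its notch at the pin, crop (573,127). I'll take one closer wrist look to verify the angle.

```bash
python3 -m creep '[{"grip":-1,"tx":-2,"ty":-3,"tz":-1,"spin":0},{"grip":-1,"tx":-2,"ty":-3,"tz":-1,"spin":0},{"grip":-1,"tx":-2,"ty":-3,"tz":-1,"spin":0},{"grip":-1,"tx":-2,"ty":-3,"tz":-1,"spin":0},{"grip":-1,"tx":-2,"ty":-3,"tz":-1,"spin":0},{"grip":-1,"tx":-2,"ty":-3,"tz":-1,"spin":0},{"grip":-1,"tx":-2,"ty":-3,"tz":0,"spin":0},{"grip":-1,"tx":-2,"ty":-2.5,"tz":0,"spin":0}]'
python3 -m creep '[{"grip":-1,"tx":-2,"ty":0,"tz":0,"spin":0},{"grip":-1,"tx":-2,"ty":0,"tz":0,"spin":0},{"grip":-1,"tx":0,"ty":0,"tz":0,"spin":0},{"grip":-1,"tx":0,"ty":0,"tz":0,"spin":0}]'
python3 - <<'E'
from m import *
c=optics.get_calibration("wrist");p,d=optics.snapshot("wrist");cv2.imwrite("pics/w3.png",p[...,::-1]);np.savez("w3",p=p,d=d,E=c["extrinsics"])
t=optics.snapshot("top")[0].astype(int);o=np.load("top.npz")["p"];print("black diff",np.abs(t-o)[145:245,185:290].mean())
E
```

```text
clock: 8.63
tool_pos: [0.6577, -0.1823, 0.2453]
eef_rot: [-0.047, 0.999, -0.001, 0.001]
contact_force: [1.2, 0.8, 0.6]
opening: 0.006
finger_force: 0.0
clock: 8.97
tool_pos: [0.6967, -0.1736, 0.2438]
eef_rot: [-0.049, 0.999, 0.0, -0.0]
contact_force: [-0.9, -0.4, -0.0]
opening: 0.003
finger_force: 0.0
black diff 8.310952380952381
```

View pics/w3.png

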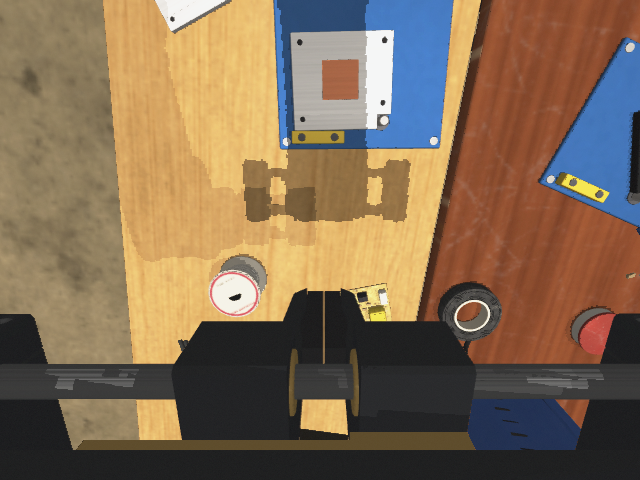

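The wrist view shows the plate's +x edge along row 129, touching the bar at (318,137), with the notch at the pin at (384,121). I'll fit the edges for the angle.

```bash
python3 - <<'E'
from m import *
c=optics.get_calibration("wrist");f=np.load("w3.npz");p=f["p"];c["extrinsics"]=f["E"]
sat=cv2.cvtColor(p,cv2.COLOR_RGB2HSV)[...,1].astype(float);red=p[...,0].astype(float);blue=p[...,2].astype(float)-red
def fit(ch,us,v0,v1,z,vert=False):
    w=[]
    for u in us:
        col=ch[u,v0:v1] if vert else ch[v0:v1,u]
        g=np.abs(np.diff(col))+1e-6;k=g.argmax();s=slice(max(k-1,0),k+2);e=v0+.5+(g[s]*np.arange(len(g))[s]).sum()/g[s].sum()
        w.append(ray(c,(e,u) if vert else (u,e),z)[:2])
    vx,vy,x,y=cv2.fitLine(np.float32(w)*1000,cv2.DIST_HUBER,0,.01,.01).ravel()
    return np.round([(np.degrees(np.arctan2(vy,vx))+45)%90-45,x,y],2)
print("plate -x",fit(sat,range(298,388,2),24,38,.016))
print("plate +x",fit(sat,range(296,340),122,134,.016), "(vs bar)",fit(sat,range(346,372),122,136,.016))
print("plate +y",fit(sat,range(40,110,2),384,402,.016,True))
print("plate -y",fit(sat,range(40,120,2),284,298,.016,True))
print("board +x",fit(blue,range(300,430,2),143,156,.006))
print("board +y",fit(blue,range(20,130,2),435,458,.006,True))
E
```

```text
plate -x [   6.9   522.13 -173.22]
plate +x [   5.66  615.46 -193.58] (vs bar) [   7.71  609.71 -147.27]
plate +y [   6.93  555.05 -119.36]
plate -y [   6.91  569.52 -218.46]
board +x [   6.15  625.6  -111.38]
board +y [  5.95 548.36 -62.95]
```

The plate is about 0.9° past square, within the pin play. I'll do one gentle press nearer the pin to seat it flush; there is plenty of time.

```bash
python3 -m creep '[{"grip":-1,"tx":3.9,"ty":0.6,"tz":0,"spin":0},{"grip":-1,"tx":3.9,"ty":0.6,"tz":0,"spin":0},{"grip":-1,"tx":3.9,"ty":0.6,"tz":0,"spin":0},{"grip":-1,"tx":3.9,"ty":0.6,"tz":0,"spin":0},{"grip":-1,"tx":4.0,"ty":0.6,"tz":0,"spin":-0.4},{"grip":-1,"tx":0,"ty":0,"tz":4,"spin":0},{"grip":-1,"tx":0,"ty":0,"tz":4,"spin":0},{"grip":-1,"tx":0,"ty":0,"tz":4,"spin":0}]'
python3 -m creep '[{"grip":-1,"tx":0,"ty":0,"tz":4,"spin":0},{"grip":-1,"tx":0,"ty":0,"tz":3,"spin":0},{"grip":-1,"tx":0,"ty":0,"tz":0,"spin":0},{"grip":-1,"tx":0,"ty":0,"tz":0,"spin":0}]'
```

```text
clock: 9.73
tool_pos: [0.4978, -0.1634, 0.1253]
eef_rot: [-0.053, 0.999, -0.001, 0.001]
contact_force: [1.0, -0.1, -0.2]
opening: 0.006
finger_force: 0.0
clock: 10.07
tool_pos: [0.4975, -0.1621, 0.0546]
eef_rot: [-0.054, 0.999, 0.0, -0.001]
contact_force: [-0.2, 0.7, 0.9]
opening: 0.003
finger_force: 0.0
```

```bash
python3 -m creep '[{"grip":-1,"tx":0,"ty":0,"tz":3,"spin":0},{"grip":-1,"tx":0,"ty":0,"tz":1.5,"spin":0},{"grip":-1,"tx":0,"ty":0,"tz":0,"spin":0},{"grip":-1,"tx":-0.5,"ty":0,"tz":0,"spin":0},{"grip":-1,"tx":-0.5,"ty":0,"tz":0,"spin":0},{"grip":-1,"tx":-0.2,"ty":0,"tz":0,"spin":0},{"grip":-1,"tx":0,"ty":0,"tz":0,"spin":0}]'
python3 -m creep '[{"grip":-1,"tx":-0.1,"ty":0,"tz":0,"spin":0},{"grip":-1,"tx":-0.1,"ty":0,"tz":0,"spin":0},{"grip":-1,"tx":-0.1,"ty":0,"tz":0,"spin":0},{"grip":-1,"tx":-0.1,"ty":0,"tz":0,"spin":0},{"grip":-1,"tx":-0.1,"ty":0,"tz":0,"spin":0},{"grip":-1,"tx":0,"ty":0,"tz":0,"spin":0}]'
```

```text
clock: 10.65
tool_pos: [0.5103, -0.1611, 0.0112]
eef_rot: [-0.054, 0.999, -0.0, -0.0]
contact_force: [-4.0, 0.8, 3.6]
opening: 0.003
finger_force: 2.0
clock: 11.15
tool_pos: [0.5104, -0.1612, 0.0104]
eef_rot: [-0.054, 0.999, -0.001, -0.005]
contact_force: [-11.9, -0.5, 9.8]
opening: 0.003
finger_force: 5.7
```

Now I'll retreat, return to the same viewpoint and measure again.

```bash
python3 -m creep '[{"grip":-1,"tx":0.6,"ty":0,"tz":0,"spin":0},{"grip":-1,"tx":1,"ty":0,"tz":0,"spin":0},{"grip":-1,"tx":0.5,"ty":0,"tz":0,"spin":0},{"grip":-1,"tx":0,"ty":0,"tz":0,"spin":0},{"grip":-1,"tx":0,"ty":0,"tz":-3,"spin":0},{"grip":-1,"tx":0,"ty":0,"tz":-4,"spin":0},{"grip":-1,"tx":0,"ty":0,"tz":-4,"spin":0},{"grip":-1,"tx":0,"ty":0,"tz":-4,"spin":0}]'
python3 -m creep '[{"grip":-1,"tx":-3.5,"ty":0,"tz":-2,"spin":0},{"grip":-1,"tx":-3.5,"ty":-0.5,"tz":-2,"spin":0},{"grip":-1,"tx":-3.5,"ty":-0.5,"tz":-2,"spin":0},{"grip":-1,"tx":-3.5,"ty":-0.5,"tz":-2,"spin":0},{"grip":-1,"tx":-3.5,"ty":-0.5,"tz":0,"spin":0},{"grip":-1,"tx":-2.5,"ty":-0.5,"tz":0,"spin":0},{"grip":-1,"tx":0,"ty":0,"tz":0,"spin":0},{"grip":-1,"tx":0,"ty":0,"tz":0,"spin":0}]'
python3 - <<'E'
from m import *
c=optics.get_calibration("wrist");p,d=optics.snapshot("wrist");cv2.imwrite("pics/w4.png",p[...,::-1])
hsv=cv2.cvtColor(p,cv2.COLOR_RGB2HSV);roi=hsv[:150,270:410]
m=(roi[...,1]<70).astype(np.uint8);k=max(cv2.findContours(m,0,2)[0],key=cv2.contourArea)[:,0]+[270,0]
w=np.float32([ray(c,q,.016)[:2] for q in k])*1000;rc=cv2.minAreaRect(w);print(rc,cv2.boxPoints(rc).round().tolist(), k.min(0),k.max(0))
sat=hsv[...,1].astype(float)
b=cv2.boundingRect(k);x,y,W,H=b
def fit(us,v0,v1,vert):
    q=[]
    for u in us:
        l=sat[u,v0:v1] if vert else sat[v0:v1,u]; g=np.abs(np.diff(l))+1e-6;i=g.argmax();s=slice(max(i-1,0),i+2);e=v0+.5+(g[s]*np.arange(len(g))[s]).sum()/g[s].sum()
        q.append(ray(c,(e,u) if vert else (u,e),.016)[:2])
    vx,vy,X,Y=cv2.fitLine(np.float32(q)*1000,cv2.DIST_HUBER,0,.01,.01).ravel();return np.round([(np.degrees(np.arctan2(vy,vx))+45)%90-45,X,Y],2)
print("-x",fit(range(x+8,x+W-8),max(y-6,0),y+7,0),"+y",fit(range(y+10,y+H-25),x+W-8,x+W+7,1),"-y",fit(range(y+10,y+H-12),x-6,x+8,1))
E
```

```text
clock: 11.82
tool_pos: [0.4957, -0.162, 0.1618]
eef_rot: [-0.054, 0.999, 0.0, 0.001]
contact_force: [1.2, -0.8, -0.2]
opening: 0.006
finger_force: 0.0
clock: 12.48
tool_pos: [0.6975, -0.1649, 0.2394]
eef_rot: [-0.054, 0.999, 0.001, 0.0]
contact_force: [-0.6, 0.1, -0.3]
opening: 0.013
finger_force: 0.0
((567.708984375, -168.12257385253906), (89.56380462646484, 99.84175109863281), 6.236282825469971) [[518.0, -123.0], [529.0, -223.0], [618.0, -213.0], [607.0, -114.0]] [283  28] [387 128]
-x [   6.34  522.61 -172.75] +y [   6.4   554.11 -119.35] -y [   6.29  564.46 -218.94]
```

View pics/w4.png

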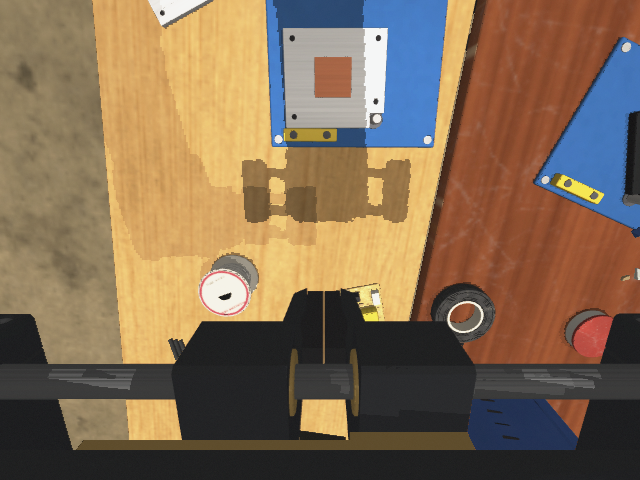

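The plate is now at 6.3° against the jig's 6.0°. Its +x edge lies on the bar at (310,134), the notch is at the pin at (377,118), and the robot is clear.

```bash
python3 -c "
from plant import workorder
print(workorder.finish_job())"
```

```text
the job is handed in; nothing more can be done
None
```

The silver plate is squared up along the yellow stop bar, about 0.3° off by my last measurement, with its notch still at the pin. The arm never went near the black plate, and I handed the job in at about 12.5 s with the robot clear; the hand-in gave no verdict.

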